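# Put the shoehorn away in its sliding-lid case

### The job

Slide the case's flush lid, which has no handle, all the way open by pressing on it, then lay the shoehorn flat in the open bay, right way up, with its notch over the pin; lower it in rather than dropping it. Let go and slide the lid fully shut over it again. Leave the shoe trees, the stretcher and the dish where they are.

Things in the scene. Friction and masses are not known exactly. Their poses are not given: they have to be found in the camera images.
- case: Low fixed beech case, 224 mm (its x) by 200 mm (its y), 38 mm high, on either side of the divider, turned up to 0.45 rad. Origin: centre of its underside; z up. Rails 8 to 10 mm wide round its top are level with the lid. The +y half (y from -2 to 90 mm) is a solid deck just under the lid's underside, over which the lid slides; the -y half is the bay (see point bay_mid).
- bay_mid (a point): Centre of the floor of the bay, 8 mm above the shelf, at x = 0, y = -44 mm in the case; axes as the case's. The open-topped bay is 196 mm long (x from -98 to 98 mm) and 84 mm wide (y from -42 to 42 mm of this point), 24 mm deep from the lid's underside to its floor.
- lid (a joint): Travel of the lid along the case's +y in m: 0 = fully shut over the bay, 0.088 = fully open over the deck; starts at 0 to 0.012. It only slides, does not give downwards and stays where it is left. It resists sliding with about 1.5 N: a fingertip pressed on it with some 6 to 15 N carries it along.
- lid_mid (a point): Centre of the lid's top face, 38 mm above the shelf, flush with the rails; moves with the lid; axes as the case's. The lid is a plain plywood slab, 208 mm (case x) by 92 mm (case y), 6 mm thick, without handle, hole or rim.
- pin_foot (a point): Foot of the single steel pin, on the bay's floor (8 mm above the shelf), at x = -75, y = -44 mm in the case (the bay's centre line, near its -x end). The pin is 6 mm thick and 12 mm tall. Axes as the case's.
- horn_grip (a point): Loose brown tortoiseshell plastic shoehorn, 176 mm, 70 g, flat on the shelf between the shoe trees, turned up to 1 rad. Point in its handle, 7 mm above its underside, near its centre of mass; x along it from notched butt to blade tip, z up. Handle 24 mm wide, 14 high, x -73 to +17 mm; then blade 46 wide, 4 thick, edges 9 high, round tip at +103 mm. Laid in, its x is the case's x.
- horn_notch (a point): Point in the shoehorn's notch, level with its underside, 63 mm from point horn_grip towards the butt (10 mm inside the butt's end); it comes over point pin_foot when the shoehorn is laid in. The notch is open at the butt, 12 mm wide, 18 mm deep. Axes as the shoehorn's.
- tree_a_mid (a point): Lacquered mahogany shoe tree, loose bystander, 192 mm along its x, up to 56 mm wide, 50 mm high with a small knob to 62 mm; toe at +x, heel at -x. Point at its middle, 22 mm up. Lies nearly parallel to the shoehorn, centre lines about 83 mm apart, on the shoehorn's +y side.
- tree_b_mid (a point): The other shoe tree of the pair, alike; on the shoehorn's -y side.
- stretcher_mid (a point): Chrome shoe stretcher with a T-shaped turning key, loose bystander, 137 mm long along its x (from -71 to 66 mm), 50 mm wide, 34 mm high; point at its middle, 17 mm up. Lies across the case's +x end.
- dish_mid (a point): Small white enamelled tin dish, loose bystander, 80 mm across, 22 mm high, point at its middle 11 mm up. Stands beyond the tip of the shoehorn.
- divider: Fixed upright ash board between the two sides of the shelf, 260 mm along x, 12 mm thick, 80 mm high. Origin: centre of its underside.
Things that resemble listed ones, but are neither listed nor needed, are in the scene too. Several things look just like the part that bears horn_grip: the one meant starts farthest to the robot's right.

How it is judged:
By the outcome, as a careful person would: the job done as asked, in the order asked, and still so for the second after the job is handed in, with the robot touching nothing.
It also fails if it takes over 72 s, if anything falls off the work surface, if the arm or the gripper's body presses on something with over 40 N, if the wrist force passes 120 N, or if a joint passes its speed limit or range.

### The arm

A 7-joint arm with a two-finger parallel gripper is mounted at the origin on the work surface. World frame = base frame: x ahead of the robot, y to its left, z up, the work surface at z = 0. Lengths are in m, angles in degrees, forces in N, time in s.
With the tool pointing down it reaches from about 0.425 to 1.025 m from the base axis. Payload 9.4 kg.
Tool frame: the origin (TCP) lies midway between the tips of the shut fingers; the grasp point (between the pads) lies 19 mm behind it; z points along the fingers, y is the line along which they close (so a half turn about z gives the same grasp; the last joint's range is limited). The gripper opens to 93 mm and grips with 3 to 60 N. Pads are 15 mm wide; open, the fingers measure 128 mm over their backs; the gripper's body (75 mm by 188 mm) begins 65 mm behind the grasp point.
Start: joints at [-70.629, 34.337, -0.143, 91.639, 0.103, 54.024, -4.572], TCP at [0.292, 0.664, 0.219] pointing down, gripper open.
Joint ranges: [-147.43, 147.43], [-19.82, 112.94], [-74.19, 73.91], [6.32, 146.72], [-59.91, 239.91], [6.04, 106.73], [-150.56, 150.56]. Speed limits (degrees/s): [127.2, 127.2, 172.46, 172.46, 180, 180, 180].

### API

Orientations are given as [roll, pitch, yaw] about the fixed x, y, z axes, in that order (R = Rz(yaw) Ry(pitch) Rx(roll)).
In Python, from rig import * gives the robot as it stands. The module is installed in compiled form; this text tells all that it offers. Calls block until the motion is done:
- move_ptp(position, orientation): joint-space move of the TCP to a pose.
- move_linear(position, velocity=0.15, frame=None, stop_force=None): straight line of the TCP; frame=None keeps the orientation; velocity is the mean speed in m/s. With stop_force (N) it stops when the force on the tool has changed by that much, and returns True; else False.
- move_j(angles): joint-space move.
- set_gripper(opening, newtons=None): finger opening in m; newtons is the grip in N (None keeps the last); returns when the fingers have stopped.
- wait(seconds).
- ik(position, orientation): joint angles nearest the present ones, or None.
- grab_frame(name): name is "side" or "top"; returns the picture (384x512x3 uint8, red, green, blue); there is no depth.
- camera_params(name): a dict with "fx", "fy", "cx", "cy" (pixels), "world_from_camera" (4x4, takes a point from camera to world coordinates). Camera axes: x right, y down, z forward; pixel columns grow to the right and rows downward; lengths in m; the calibration is good to about 2 mm. A picture is of the moment at which its call begins. camera_params takes no time and is no camera call.
A pose or a line that the arm cannot do raises IKError and nothing moves.
- sign_off(): hands the job in; it is judged then, once.
Readings, each from a call of its own:
- get_time(): time.
- get_q(): joint angles.
- get_dq(): joint speeds.
- get_tau(): joint torques, N m.
- get_position(): TCP position.
- get_tcp_rot(): TCP orientation.
- get_contact_force(): force on the tool from outside, world axes, zero at the start.
- get_torque(): the same for the moment, N m.
- get_opening(): finger opening in m.
- get_finger_force(): force on a finger pad.
Only numpy, scipy, OpenCV 4.12 (cv2) and the standard library are available. Lean on these libraries where they do the work, as an engineer would, in place of code of your own. Each camera call takes 0.05 s, during which the arm holds its last target. There are 200 camera calls.

## Working session

There is one attempt and no reset: what is moved stays moved. The work goes in short steps, each a Python script; the robot and the scene stay as the last script left them, time stands still between calls to the robot, and variables do not carry over. Pictures are saved under pics/ and viewed, at most 10 in all, crops included, and the job is handed in when it is done.

```bash
mkdir -p pics; cat > h.py <<'E'
from rig import *
import numpy as np, cv2
def P(name):
    c=camera_params(name);return c,np.array(c["world_from_camera"])
def px2w(name,u,v,z):
    c,T=P(name);d=T[:3,:3]@np.array([(u-c["cx"])/c["fx"],(v-c["cy"])/c["fy"],1]);o=T[:3,3]
    return o+d*(z-o[2])/d[2]
def w2px(name,p):
    c,T=P(name);q=T[:3,:3].T@(np.array(p)-T[:3,3]);return np.array([c["fx"]*q[0]/q[2]+c["cx"],c["fy"]*q[1]/q[2]+c["cy"]])
def save(img,f,s=1):
    cv2.imwrite("pics/"+f,cv2.resize(img[:,:,::-1],None,fx=s,fy=s,interpolation=cv2.INTER_CUBIC))
E
python3 - <<'E'
from h import *
for n in("top","side"):
    save(grab_frame(n),n+"0.png",1.5);c,T=P(n);print(n,c["fx"],T.round(3).tolist())
print(get_tcp_rot(),get_time())
E
```

```text
top 374.86161187946067 [[0.006, -0.992, 0.13, 0.438], [-1.0, -0.006, 0.001, 0.073], [-0.0, -0.13, -0.992, 0.95], [0.0, 0.0, 0.0, 1.0]]
side 444.70781889665994 [[0.993, -0.09, 0.081, 0.438], [-0.12, -0.625, 0.771, -0.727], [-0.018, -0.775, -0.632, 0.744], [0.0, 0.0, 0.0, 1.0]]
[-1.79921833e+02  8.07683290e-03  1.56238108e+02] 0.1
```

View pics/top0.png

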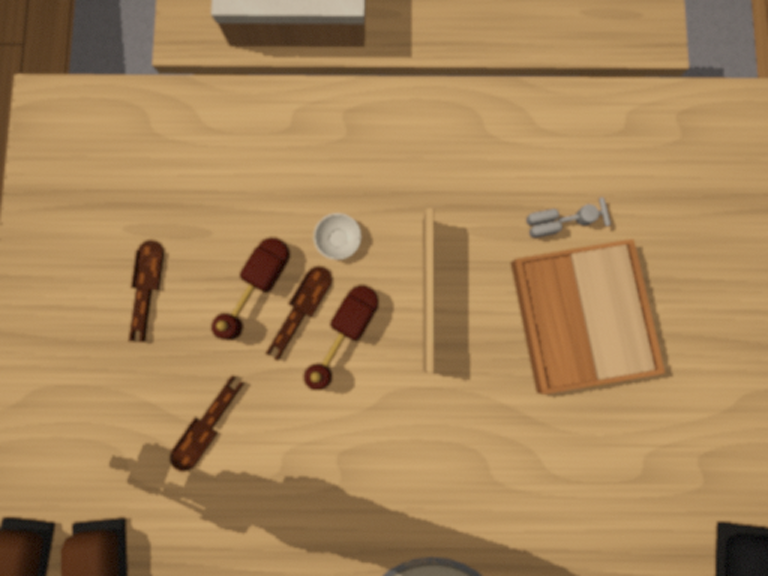

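View pics/side0.png

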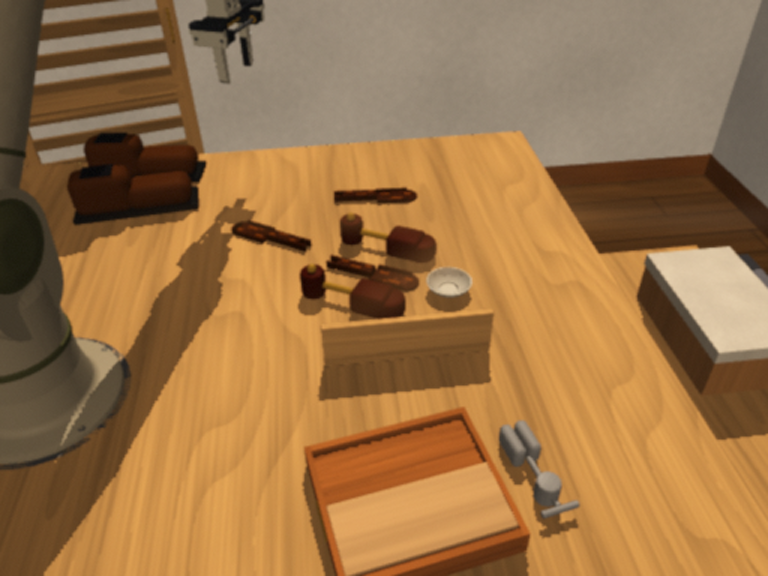

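Top view (1.5x pixels):
- Shoehorn candidates are at (147,290), (207,423) and (300,312). The one farthest right, between the shoe trees, is (300,312), with its butt at (275,354) and tip at (322,268).
- Case corners are at about (514,260), (634,241), (664,373) and (541,393). The light lid is on the right, which is the case's -y side, and the stretcher is at the +x end.

I'll check the choice in one close crop.

```bash
python3 - <<'E'
from h import *
t=grab_frame("top");s=grab_frame("side")
R=lambda a:cv2.resize(a[:,:,::-1],(400,300),interpolation=cv2.INTER_CUBIC)
# top: horn (scale 5) / case (4); side: horn / case
o=np.vstack([np.hstack([R(t[172:247,165:265]),R(t[155:275,330:490][:120])]),np.hstack([R(s[160:220,210:290]),R(s[264:384,195:355])])])
cv2.imwrite("pics/crop1.png",o)
a=[px2w("top",u/1.5,v/1.5,.038) for u,v in[(541,393),(514,260),(634,241),(664,373)]]
print(np.round(a,3)); print([np.linalg.norm(a[i]-a[(i+1)%4]).round(3) for i in range(4)])
print(px2w("top",275/1.5,354/1.5,.01),px2w("top",322/1.5,268/1.5,.01))
E
```

```text
[[ 0.392 -0.173  0.038]
 [ 0.608 -0.135  0.038]
 [ 0.641 -0.334  0.038]
 [ 0.425 -0.371  0.038]]
[np.float64(0.219), np.float64(0.202), np.float64(0.219), np.float64(0.201)]
[0.45170206 0.25976846 0.01      ] [0.59702497 0.18473446 0.01      ]
```

View pics/crop1.png

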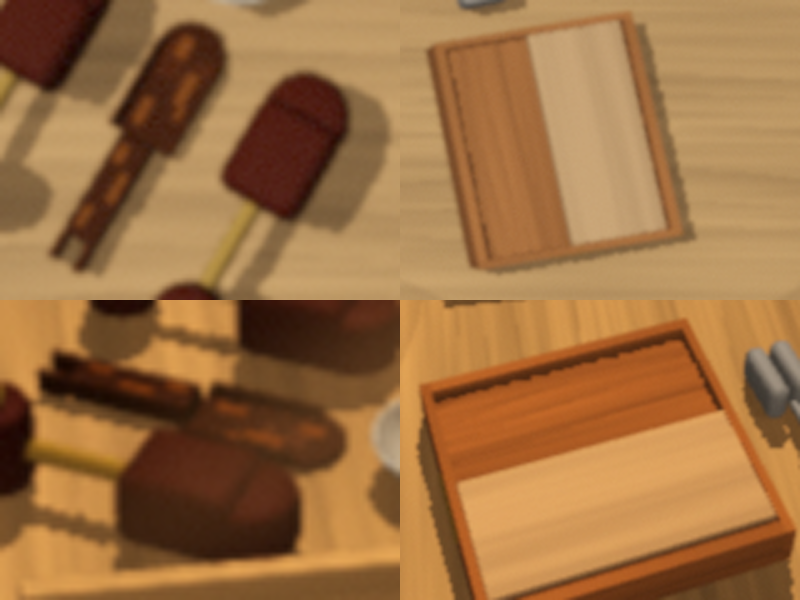

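```bash
cat >> h.py <<'E'
from scipy.optimize import least_squares
def Rz(a): return np.array([[np.cos(a),-np.sin(a)],[np.sin(a),np.cos(a)]])
def fit(obs,x0):
    # obs: (cam,u,v,local xyz); planar pose [x,y,yaw]
    W=lambda q,l:np.r_[Rz(q[2])@np.array(l[:2])+q[:2],l[2]]
    f=lambda q:np.concatenate([w2px(c,W(q,l))-[u,v] for c,u,v,l in obs])
    r=least_squares(f,x0,x_scale=[.01,.01,.1],loss='soft_l1');return r.x,f(r.x).reshape(-1,2).round(1)
E
python3 - <<'E'
from h import *
A,B,C,D=(-.112,.1,.038),(.112,.1,.038),(.112,-.1,.038),(-.112,-.1,.038)
obs=[("top",346,173.8,B),("top",422,160.6,C),("top",442.4,249,D),("top",365,262,A),
("side",203.8,298,A),("side",309.4,272,B),("side",352.2,355.2,C)]
print(fit(obs[:4],[.52,-.25,.17]));print(fit(obs[4:],[.52,-.25,.17]));print(fit(obs,[.52,-.25,.17]))
T=lambda u,v:(u/4+165,v/4+172); S=lambda u,v:(u/5+210,(v-300)/5+160)
ho=[("top",*T(68,262),(-.073,0,.014)),("top",*T(213,33),(.103,0,.009)),("top",*T(142,145),(.017,0,.014))]
hs=[("side",*S(52,355),(-.073,.012,.014)),("side",*S(40,376),(-.073,-.012,.014)),("side",*S(202,392),(.017,-.012,.014)),("side",*S(345,437),(.103,0,.009))]
for o in(ho,hs,ho+hs):print(fit(o,[.51,.23,-.5]))
E
```

```text
(array([ 0.51565577, -0.25747954,  0.18222617]), array([[-1.6, -0.5],
       [ 1.2, -1.2],
       [ 2.4,  0.2],
       [-1.5,  2. ]]))
(array([ 0.51774305, -0.25176771,  0.16948036]), array([[-1.2, -0.5],
       [-0. , -0.9],
       [ 1. ,  0.8]]))
(array([ 0.51693996, -0.25354776,  0.16975901]), array([[-2.8, -1.6],
       [ 0.3, -1.3],
       [ 0.3,  0.3],
       [-3.9,  1. ],
       [-1.6,  0.3],
       [-0.3, -0.2],
       [ 0.8,  1.7]]))
(array([ 0.50683668,  0.22656448, -0.53013103]), array([[-0.6,  1.6],
       [ 0.5, -1. ],
       [ 0.1, -0.2]]))
(array([ 0.51277506,  0.23261279, -0.46759789]), array([[ 0.6, -0.7],
       [-0.4,  0. ],
       [-2.1,  3.2],
       [ 1.3, -0.6]]))
(array([ 0.51017296,  0.22745163, -0.51709768]), array([[-0.6,  0.5],
       [-0.3, -2.5],
       [-0.3, -1.6],
       [ 0.5, -0.2],
       [-0.9,  0.4],
       [-3.2,  4.6],
       [-0. ,  1.8]]))
```

Both cameras agree on the case (0.517, -0.254, yaw 9.7°) and on the horn (0.509, 0.228, about -30°), to within a few mm. Next I'll press on the lid and slide it open.

```bash
cat >> h.py <<'E'
CASE=np.array([.517,-.2535,.170])
def c2w(x,y,z): return np.r_[Rz(CASE[2])@np.array([x,y])+CASE[:2],z]
def ori(yaw): return [180,0,np.degrees(yaw)]
def slide(y0,y1,x=0,target=10):
    """press at case (x,y0) and drag to y1"""
    move_linear(c2w(x,y0,.050),.15)
    hit=move_linear(c2w(x,y0,.028),.02,stop_force=5); z=get_position()[2]
    print("hit",hit,get_position().round(4),np.round(get_contact_force(),1))
    if not hit: return
    cmd=z
    for _ in range(8):
        f=get_contact_force()[2]
        if f>target-2: break
        cmd-=.0005; move_linear(c2w(x,y0,cmd),.05)
    n=6
    for y in np.linspace(y0,y1,n+1)[1:]:
        f=get_contact_force()[2]; cmd-=np.clip((target-f)*.00008,-.0005,.0005)
        move_linear(c2w(x,y,cmd),.06); print(np.round(get_contact_force(),1),round(cmd,4))
    move_linear(c2w(x,y1,.07),.15)
E
python3 - <<'E'
from h import *
print(get_contact_force())
set_gripper(0,20)
move_ptp(c2w(0,-.044,.2),ori(CASE[2]+np.pi)); print(get_q().round(0))
move_linear(c2w(0,-.044,.06),.25)
slide(-.044,.052)
move_linear(c2w(0,.052,.2),.3)
print(get_time()); t=grab_frame("top");s=grab_frame("side")
R=lambda a:cv2.resize(a[:,:,::-1],(400,300),interpolation=cv2.INTER_CUBIC)
cv2.imwrite("pics/open.png",np.hstack([R(t[155:275,330:490]),R(s[264:384,195:355])]))
E
```

```text
[0.53253706 0.48077085 0.61045603]
[ 18.  27.   8. 110.  -6.  43. 130.]
hit True [ 0.5245 -0.2971  0.0383] [-0.8  0.1  7.7]
[-3.9  1.5 11. ] 0.0377
[-1.7  0.9 10.7] 0.0378
[-2.4  1.5 10. ] 0.0379
[-2.6  0.4 10.8] 0.0379
[-2.4  0.7 10.4] 0.0379
[-0.3  1.   7.9] 0.038
10.4167
```

View pics/open.png

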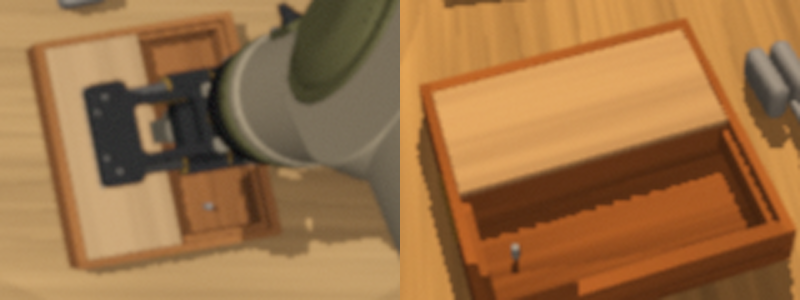

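```bash
python3 - <<'E'
from h import *
def inC(p): return (Rz(-CASE[2])@(p[:2]-CASE[:2])).round(4)
S=lambda u,v:((u-400)/2.5+195,v/2.5+264)
print("lid edge",inC(px2w("side",*S(466,192),.038)),inC(px2w("side",*S(726,122),.038)))
print("lid far",inC(px2w("side",*S(434,92),.038)),inC(px2w("side",*S(684,28),.038)))
print("pin side top",inC(px2w("side",*S(516,245),.020)),"foot",inC(px2w("side",*S(515,273),.008)),"top",inC(px2w("top",414,237.4,.018)), "want -.075 -.044")
# go above horn, then look
set_gripper(.05)
H=np.array([.509,.228]);a=-.52
move_ptp([.51,-.05,.25],ori(np.pi+.17))
move_ptp([*H,.16],ori(np.pi+a)); print(get_q().round(0),get_time())
save(grab_frame("side")[140:240,180:310],"above.png",6)
E
```

```text
lid edge [-0.0978 -0.0021] [ 0.1032 -0.0026]
lid far [-0.1014  0.0905] [0.1075 0.0918]
pin side top [-0.0723 -0.0419] foot [-0.0772 -0.0553] top [-0.0742 -0.0463] want -.075 -.044
[-41.  28.  16. 118. -13.  36.  44.] 13.2667
```

View pics/above.png

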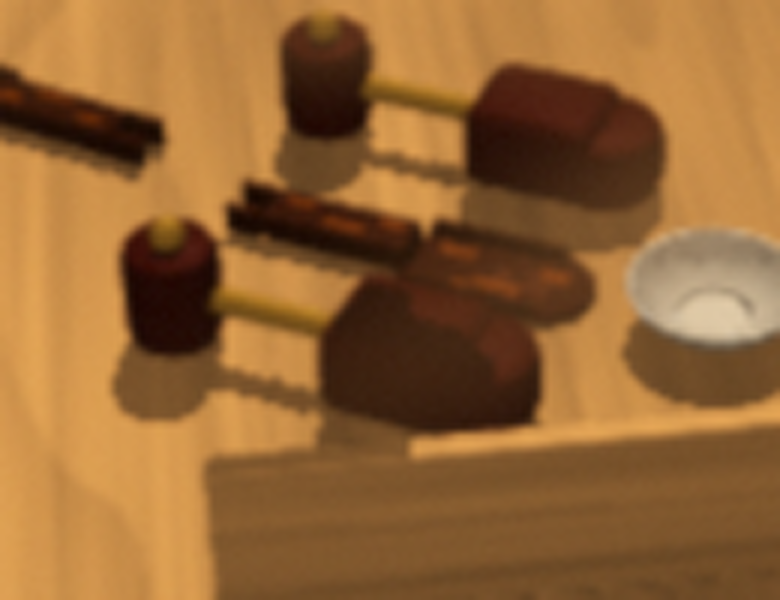

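```bash
python3 - <<'E'
from h import *
T=lambda u,v:(u/4+165,v/4+172); S=lambda u,v:(u/6+180,v/6+140)
ho=[("top",*T(68,262),(-.073,0,.014)),("top",*T(213,33),(.103,0,.009)),("top",*T(142,145),(.017,0,.014))]
hs=[("side",*S(248,184),(-.073,.012,.014)),("side",*S(230,207),(-.073,-.012,.014)),("side",*S(418,222),(.017,.012,.014)),("side",*S(436,222),(.017,.023,.009))]
for o in(hs,ho+hs):print(fit(o,[.51,.23,-.5]))
E
```

```text
(array([ 0.51054452,  0.22977145, -0.54106093]), array([[ 0.1, -0.7],
       [-1. ,  0.3],
       [ 1.2,  0.5],
       [-0.1, -0.2]]))
(array([ 0.50897881,  0.22785618, -0.55045542]), array([[-1.6,  0.5],
       [ 0.7, -1.4],
       [-0.3, -1. ],
       [-0.3, -0.4],
       [-1.4,  0.6],
       [ 0.7,  1.1],
       [-0.6,  0.3]]))
```

```bash
python3 - <<'E'
from h import *
H=np.array([.510,.229]);a=-.54
move_ptp([*H,.14],ori(np.pi+a))
print(move_linear([*H,.004],.12,stop_force=10),get_position().round(4))
set_gripper(0,25); print(get_opening(),get_finger_force())
move_linear([*H,.15],.12); print(get_opening(),get_finger_force(),get_contact_force())
p=c2w(-.012,-.044,.15)
move_ptp([.50,0,.2],ori(np.pi+CASE[2]/2)); move_ptp(p,ori(np.pi+CASE[2]))
move_linear(c2w(-.012,-.044,.062),.15)
print(get_opening(),get_position(),get_tcp_rot(),get_time())
save(grab_frame("side")[250:384,180:358],"hover.png",4.4)
E
```

```text
False [0.5103 0.2291 0.0046]
0.023761564506997002 24.79827582836151
0.023670653069931078 24.799164533615112 [-0.46307566 -0.31253255 -1.70260989]
0.023722494163867753 [ 0.51318113 -0.29865311  0.06258194] [-1.79981578e+02  3.38040587e-02 -1.70225031e+02] 19.5833
```

View pics/hover.png

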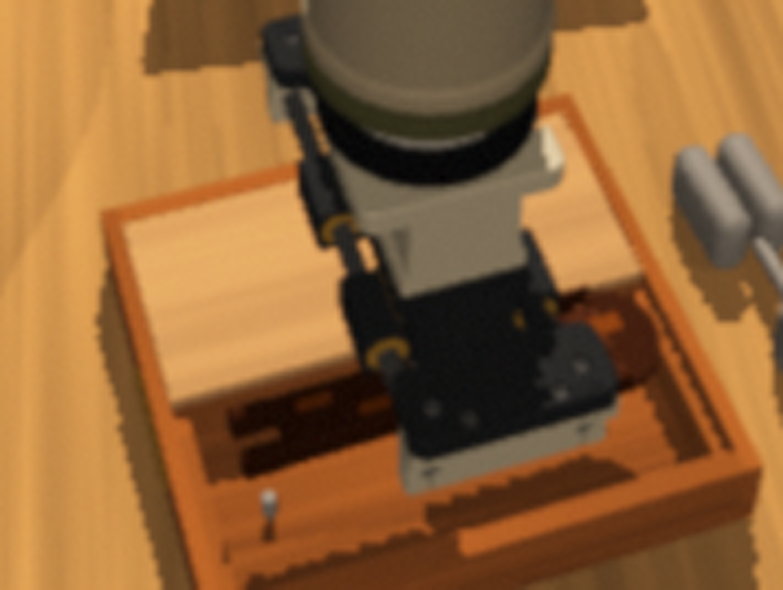

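```bash
python3 - <<'E'
from h import *
def inC(p): return (Rz(-CASE[2])@(p[:2]-CASE[:2])).round(4)
S=lambda u,v:(u/4.4+180,v/4.4+250)
for n,u,v,z in[("butt far",232,410,.0725),("butt near",241,452,.0725),("near bottom",246,478,.0585),("pin top",268,494,.020),("pin foot",268,540,.008),
 ("corner A",104,214,.038),("corner B",568,97,.038),("corner C",760,466,.038)]:print(n,inC(px2w("side",*S(u,v),z)))
t=grab_frame("top");save(t[190:270,380:450],"hovtop.png",7)
# model-projected notch and pin at current pose for top pixels
print(w2px("top",c2w(-.075,-.044,.02)),w2px("top",c2w(-.085,-.044,.0725)),w2px("side",c2w(-.085,-.044,.0725)))
E
```

```text
butt far [-0.0835 -0.0342]
butt near [-0.0847 -0.0524]
near bottom [-0.0841 -0.0552]
pin top [-0.0733 -0.0422]
pin foot [-0.0771 -0.0544]
corner A [-0.1095  0.0984]
corner B [0.1116 0.0993]
corner C [ 0.1123 -0.0981]
[413.49405678 237.85201465] [423.70842307 241.88428943] [233.30037581 348.40759763]
```

View pics/hovtop.png

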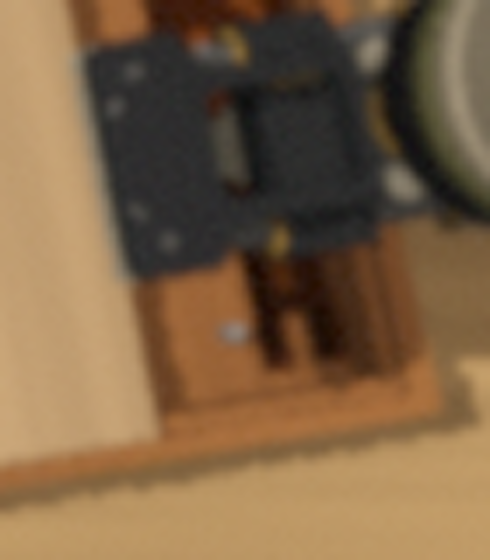

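The side and top views agree: butt centre at case (-0.084, -0.043) and pin at (-0.074, -0.043). The notch is over the pin within about 1 mm, so I'll lower it.

```bash
python3 - <<'E'
from h import *
hit=move_linear(c2w(-.012,-.044,.028),.06,stop_force=6); print(hit,get_position().round(4))
if not hit:
    hit=move_linear(c2w(-.012,-.044,.0105),.02,stop_force=4)
    p=get_position(); print(hit,p.round(4),get_contact_force().round(1))
    if p[2]<.0155:
        set_gripper(.035); wait(.2)
        move_linear([p[0],p[1],.10],.1); move_linear([.52,-.10,.22],.3)
        print(get_time()); s=grab_frame("side");t=grab_frame("top")
        R=lambda a:cv2.resize(a[:,:,::-1],(400,300),interpolation=cv2.INTER_CUBIC)
        cv2.imwrite("pics/laid.png",np.hstack([R(t[155:275,330:490]),R(s[264:384,195:355])]))
E
```

```text
False [ 0.5126 -0.2989  0.0278]
True [ 0.5125 -0.2988  0.0122] [-0.7 -0.   5. ]
23.75
```

View pics/laid.png

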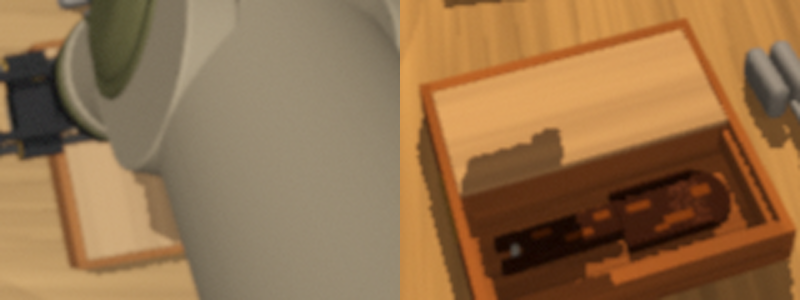

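The horn lies flat, right way up, with the pin inside the notch at (515,250), and the bay's rims are clear. Now I'll close the lid.

```bash
python3 - <<'E'
from h import *
set_gripper(0,20)
move_ptp(c2w(0,.044,.12),ori(CASE[2]+np.pi))
slide(.044,-.053)
move_linear(c2w(0,-.053,.2),.3); move_ptp([.45,.05,.3],ori(np.pi))
print(get_time()); s=grab_frame("side")
save(s[134:384,170:420],"shut.png",2.4)
E
```

```text
hit True [ 0.5096 -0.2103  0.0383] [-0.6 -0.3  6.1]
[-0.2 -2.1  9.5] 0.0379
[-0.8 -1.4  8.2] 0.0379
[-1.8 -2.1 10.4] 0.0378
[-0.2 -0.9  8.9] 0.0378
[-0.4 -2.   8. ] 0.0377
[-1.9  7.2 15.6] 0.0375
31.6167
```

View pics/shut.png

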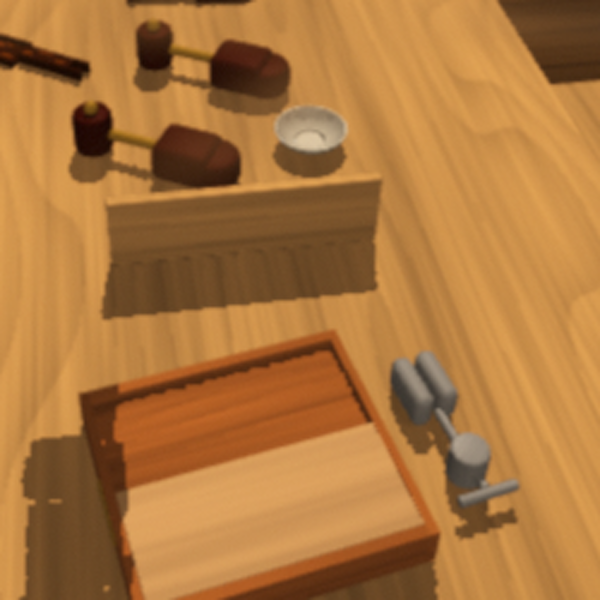

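The lid is against the -y rail and nothing else has moved. The +7 N reaction in y at the end means it reached its stop. I'll do a quick numeric check of its edge and then hand in.

```bash
python3 - <<'E'
from h import *
y=[]
for u,v in[(372,424),(122,490)]:
    p=px2w("side",u/2.4+170,v/2.4+134,.038); q=Rz(-CASE[2])@(p[:2]-CASE[:2]); print(q.round(4)); y.append(q[1])
if max(y)<.007: print(sign_off())
E
```

```text
[0.1044 0.0021]
[-0.0975  0.0034]
the job is handed in; nothing more can be done
None
```

The shoehorn lies flat in the bay, right way up with its notch over the pin, and the lid is slid fully shut over it; the job was handed in at about 32 s, and the other objects look unmoved in the last picture.

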